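# Clamp a stirrer shaft in V-blocks with its flat facing up

### The arm

A 6-joint arm with a two-finger parallel gripper is mounted at the origin on a cart in front of the work surface, level with it; the furniture and walls round the work are solid. World frame = base frame: x ahead of the robot, y to its left, z up, the work surface at z = 0. Lengths are in m, angles in rad, forces in N, time in s.
With the tool pointing down it reaches from about 0.25 to 0.725 m from the base axis. Payload 4 kg.
Tool frame: the origin (TCP) lies midway between the tips of the shut fingers; the grasp point (between the pads) lies 19 mm behind it; z points along the fingers, y is the line along which they close (so a half turn about z gives the same grasp; the last joint's range is limited). The gripper opens to 85 mm and grips with 20 to 120 N. Pads are 22 mm wide; open, the fingers measure 114 mm over their backs; the gripper's body (76 mm by 85 mm) begins 54 mm behind the grasp point. The pads swing forward as they close: fully open they stand 13 mm farther back than shut.
Start: joints at [-1.286, 0.241, 0.005, 1.335, 0, 1.571], TCP at [0.14, -0.48, 0.231] pointing down, gripper open.
Joint ranges: [-2.72, 2.72], [-1.05, 1.87], [-1.09, 1.28], [-1.99, 2.15], [-1.42, 1.44], [-3.14, 3.14]. Speed limits (rad/s): [2.79, 2.79, 3.14, 3.14, 3.14, 3.14].

### API

Orientations are given as a unit quaternion [x, y, z, w].
In Python, from workcell import monitor, vision, job gives the robot as it stands.
- The arm moves only by the tool move_arm, never from a script. Its argument "moves" is a list that holds one entry, the list of rows, each a list of 5 numbers: the shift along the world's x, y, z in m, then the turn about the world's z in degrees, then the opening in per cent of the stroke, from 0 (shut) to 100 (fully open). In form: [[[x, y, z, turn, gripper], ...]]. A call has 1 to 5 rows; each row is the pose to reach, as a shift and turn from the pose commanded when the call began; what a row does not reach only later rows make up. A row lasts 1/8 s, in which the tool goes at most 62.5 mm and 10.7 degrees, less where a joint would pass 70% of its speed; a pose out of reach is approached as far as the arm can. A call with a gripper value outside its range is refused whole. The fingers move at their own pace and stop on an object; the grip force is fixed at half the most. Time passes only in rows, so rows that repeat a pose let the fingers close. It gives the time, the measured TCP pose, the force, the opening and the grip force at its end, in the units of the state.
- monitor.get_obs(): the state, without advancing time (a new reading comes with each control period).
- vision.camera(name): name is "scene" or "top" or "wrist"; returns a dict with "color" (480x640x3 uint8, red, green, blue), "camera_matrix" (3x3 intrinsics, pixels), "k1" (the pictures are not rectified: a ray, as slopes to the right and down, at radius r is drawn at 1 + k1 r^2 times it, then the intrinsics apply), "eye" and "attitude" of the camera in the world; the wrist camera has in their place "hand_eye" (4x4, takes a point from camera to tool coordinates, whose origin is the TCP and whose axes are the flange's). Camera axes: x right, y up, looking along -z (the intrinsics and any distortion apply to the point x, -y, -z); pixel columns grow to the right and rows downward; lengths in m; the calibration is good to about 2 mm. A picture is of the moment at which its call begins: read the wrist's pose just before it. There is no depth.
- job.job_done(): hands the job in; it is judged then, once.
The state is a dict: "clock": time; "joint_pos": joint angles; "joint_vel": joint speeds; "tau": joint torques, N m; "eef_pos": TCP position; "tool_rot": TCP orientation; "ft_force": force on the tool from outside, world axes, zero at the start; "ft_torque": the same for the moment, N m; "grip_width": finger opening in m; "grasp_force": force on a finger pad.
Only numpy, scipy, OpenCV 4.12 (cv2) and the standard library are available. Lean on these libraries where they do the work, as an engineer would, in place of code of your own. Each camera call takes 0.05 s, during which the arm holds its last target. There are 200 camera calls.

### The job

Take the black stirrer shaft out of its blue rest and lay it, well centred, in the two V-blocks of the clamping fixture, with its bright flat at the end where the clamp is. Then roll it in the V-blocks until the flat faces straight up, and only then swing the red clamp handle fully down so that the rubber pad holds the shaft on its flat. Leave the cup, the calculator and the marker where they are.

Things in the scene. Friction and masses are not known exactly. Their poses are not given: they have to be found in the camera images.
- shaft: black shaft, 24 mm thick, 170 mm long, 0.22 kg, plain round but for one bright flat. Origin at its centre, half-way along on the axis. z runs along the shaft, away from the flat. x points squarely out of the flat. The flat is 8 mm from the axis, 18 mm wide, 32 mm long, from z = -54 to -22 mm. Grip it at z = +36 mm, clear of the clamp. It starts level in the rest, flat 35 to 75 degrees off up
- shaft_flat (a point): middle of the bright flat, on its face, 38 mm from the shaft's centre; axes as the shaft's
- v_seat (a point): where the shaft's centre belongs in the fixture: on the axis of a 24 mm shaft lying in the V-blocks, 72 mm above the desk, half-way between them. x along the V's towards the clamp end (the flat's end), y towards the clamp, z up. 90 degree V-blocks 18 mm thick, 56 mm wide, 71 mm high, at x = -64 and +64 mm; free between them down to the 14 mm base plate (x -78 to 78, y -42 to 108 mm)
- rest_mid (a point): the shaft's centre as it lies in the rest, 34 mm above the desk. z runs level along the shaft towards the robot, x up. The blue rest is 144 mm long and 112 mm wide, with two notched combs 10 mm thick and 31 mm high at z = -64 and +64 mm, and only a 6 mm floor between them
- clamp_handle (a joint): toggle clamp handle, rad: 0 = fully down (level, clamp closed), about 1.1 = up (clamp open). It turns about an axis along v_seat's x, stays by friction where it is left (takes 5 to 8 N at the grip) and drives the clamp arm, which swings up off the shaft as the handle rises
- handle_grip (a point): middle of the red round grip, 16 mm thick and 75 mm long, 85 mm from the handle's pivot; point y points outward along the handle, x along the pivot axis. Push it over and down from its upper side (the side of the clamp arm), following the arc about the pivot; at the end it is pressed from above. Beyond it, left of the fixture, stands a black computer tower 400 mm high (front at x = 0.54, right side at y = 0.29 m)
- handle_pivot (a point): pivot of the clamp handle, at x 38, y 88, z 16 mm in v_seat's frame; when closed the handle points level along v_seat's y. The grey pillar and bracket that carry it fill x 18 to 58, y 60 to 106 mm up to 106 mm above the desk; the open clamp arm stands upright above them at y = 50 to 80 mm, up to 180 mm above the desk
- clamp_pad: black rubber pad 16 x 18 mm under the end of the clamp arm, origin at the centre of its underside; sprung, 3 mm travel. Closed, it presses at x = 38 mm of v_seat with about 2.5 N on a flat that faces up; over the round it is stopped some 2 mm short. Open, it stands some 90 mm above the shaft's axis, 35 to 50 mm to its side
- sample_cup: white sample cup, 45 mm wide, 38 mm high, upright; bystander; origin under its centre
- calculator: desk calculator, 118 x 72 x 15 mm; bystander; origin under its centre
- marker: red marker lying on the desk, 125 mm long, 20 mm thick; bystander; origin under its centre

How it is judged:
On the way, in this order (a step that is already met when the one before it is completed fails the run):
1. the shaft lies seated in both V-blocks, flat end at the clamp, clamp still open (z of shaft in the frame of v_seat between -0.003 and 0.003 m and y of shaft in the frame of v_seat between -0.003 and 0.003 m and x of shaft in the frame of v_seat between -0.01 and 0.01 m and x of shaft_flat in the frame of v_seat above 0.02 m and angle between the z axis of shaft and the x axis of v_seat, either way round below 0.05 rad and value of joint clamp_handle above 0.6 rad), for 0.1 s.
2. rolled in the V-blocks until its flat faces up within 10 degrees, clamp still open (angle between shaft's own x axis and vertical below 0.175 rad and value of joint clamp_handle above 0.6 rad and z of shaft in the frame of v_seat below 0.004 m and y of shaft in the frame of v_seat between -0.004 and 0.004 m), for 0.2 s.
At the end, for the whole second after the job is handed in: The shaft lies seated in both V-blocks (centre within 3 mm of the V axis and 10 mm of the middle, axis within 3 degrees, flat at the clamp's end), its flat faces up within 10 degrees, the clamp handle is fully down (below 0.05 rad) and the pad presses on the shaft with more than 1 N (z of shaft in the frame of v_seat between -0.003 and 0.003 m and y of shaft in the frame of v_seat between -0.003 and 0.003 m and x of shaft in the frame of v_seat between -0.01 and 0.01 m and x of shaft_flat in the frame of v_seat above 0.02 m and angle between the z axis of shaft and the x axis of v_seat, either way round below 0.05 rad and angle between shaft's own x axis and vertical below 0.175 rad and value of joint clamp_handle below 0.05 rad and contact force between clamp_pad and shaft above 1 N); the robot touches nothing.
It fails at once if the sample cup, the calculator or the marker is moved more than 20 mm (distance of any of sample_cup, calculator, marker from where it was at the start of the episode above 0.02 m).
It fails at once if the sample cup is tipped (angle between sample_cup's own z axis and vertical above 0.5 rad).
It also fails if it takes over 64 s, if anything falls off the work surface, if the arm or the gripper's body presses on something with over 40 N, if the wrist force passes 120 N, or if a joint passes its speed limit or range.

## Working session

There is one attempt and no reset: what is moved stays moved. The work goes in short steps, Python scripts to look and compute and a tool call to move; the robot and the scene stay as the last step left them, time stands still between calls to the robot, and variables do not carry over. Pictures are saved under pics/ and viewed, at most 10 in all, crops included, and the job is handed in when it is done.

Besides the shell and the picture viewer there is one more tool, called by a JSON object that holds its "name" and its "arguments". move_arm: Moves the arm, as the interface text tells. Its arguments: {"type":"object","properties":{"moves":{"type":"array","items":{"type":"array","items":{"type":"array","items":{"type":"number"}}}}},"required":["moves"]}

```bash
mkdir -p pics; ls; cat > h.py <<'E'
import numpy as np, cv2
from workcell import monitor, vision, job
from scipy.spatial.transform import Rotation as R
def rot(a):
    a=np.array(a,float)
    return a if a.shape==(3,3) else R.from_quat(a).as_matrix()
def cam(name):
    o=monitor.get_obs(); c=vision.camera(name)
    if name=="wrist":
        T=np.eye(4);T[:3,:3]=rot(o["tool_rot"]);T[:3,3]=o["eef_pos"]
        M=T@np.array(c["hand_eye"]); c["P"],c["A"]=M[:3,3],M[:3,:3]
    else: c["P"],c["A"]=np.array(c["eye"]),rot(c["attitude"])
    return c
def ray(c,u,v):
    K=np.array(c["camera_matrix"]); x=(u-K[0,2])/K[0,0]; y=(v-K[1,2])/K[1,1]
    rd=np.hypot(x,y); r=rd
    for _ in range(20): r=rd/(1+c["k1"]*r*r)
    s=r/rd if rd else 1
    return c["A"]@np.array([x*s,-y*s,-1])
def onz(c,u,v,z):
    d=ray(c,u,v); return c["P"]+d*(z-c["P"][2])/d[2]
def proj(c,p):
    q=c["A"].T@(np.array(p)-c["P"]); x,y=q[0]/-q[2],-q[1]/-q[2]
    f=1+c["k1"]*(x*x+y*y);K=np.array(c["camera_matrix"])
    return K[0,0]*x*f+K[0,2],K[1,1]*y*f+K[1,2]
def save(c,n): cv2.imwrite("pics/"+n,c["color"][:,:,::-1])
E
python3 - <<'E'
from h import *
for n in("scene","top"):
    c=cam(n);save(c,n+"0.png");print(n,c["P"],c["A"],c["k1"],c["camera_matrix"])
print(monitor.get_obs())
E
```

```text
pics
scene [0.16753706 0.2275111  0.78712193] [[-0.58855888  0.61665183 -0.52281829]
 [-0.80825197 -0.43434428  0.39758495]
 [ 0.01808835  0.65657107  0.75404724]] 0.0019419066776468722 [[553.04923358   0.         320.15589469]
 [  0.         553.04923358 233.35326616]
 [  0.           0.           1.        ]]
top [ 0.5260579  -0.14848898  1.04176823] [[ 0.00373736  0.99447375 -0.10491899]
 [-0.99998553  0.00412275  0.00345657]
 [ 0.00387003  0.10490456  0.99447476]] -0.028691176420985957 [[461.52574995   0.         323.6269176 ]
 [  0.         461.52574995 237.66498831]
 [  0.           0.           1.        ]]
{'clock': 0.1, 'joint_pos': array([-1.28599738e+00,  2.41335690e-01,  3.88042702e-03,  1.33520320e+00,
       -7.18247795e-06,  1.57078531e+00]), 'joint_vel': array([ 0.0009452 , -0.00233729,  0.00163255,  0.00072861, -0.00060976,
        0.00071251]), 'tau': array([-5.33090733e-04, -3.73137403e+01,  2.53010845e+01,  1.08227527e-02,
       -6.04283923e-05, -6.31805605e-06]), 'eef_pos': array([ 0.1403238 , -0.47932561,  0.23051115]), 'tool_rot': array([ 9.89877105e-01,  1.41924099e-01, -1.35685587e-04, -9.21133757e-04]), 'ft_force': array([-0.61565681,  1.56795425,  0.51715993]), 'ft_torque': array([-0.05355688, -0.0633429 ,  0.04325679]), 'grasp_force': 0.0, 'grip_width': 0.08537172075906455}
```

View pics/scene0.png

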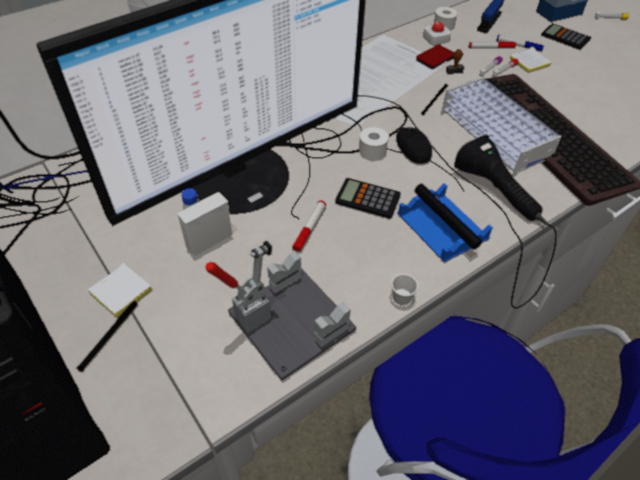

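View pics/top0.png

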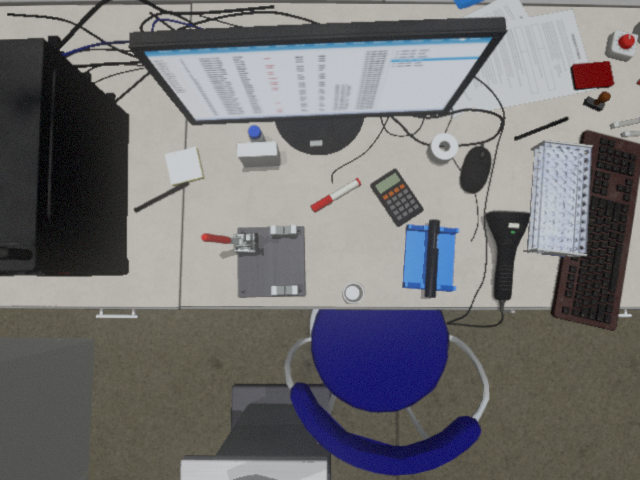

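The scene shows the shaft in the blue rest (top view about 432,258), with its flat on the far side. The fixture is at about (270,262), with the clamp open to its upper left and the red handle at about (215,238). The cup (352,293), marker (335,195) and calculator (397,197) lie between them. Next I'll measure both targets.

```bash
python3 - <<'E'
from h import *
c=cam("top");im=c["color"];hsv=cv2.cvtColor(im,cv2.COLOR_RGB2HSV)
roi=np.zeros(im.shape[:2],np.uint8);roi[210:308,400:460]=1
m=((im.max(2)<75)*roi).astype(np.uint8)
b=((hsv[...,0]>95)&(hsv[...,0]<125)&(hsv[...,1]>150)&(roi>0)).astype(np.uint8)
n,l,s,ce=cv2.connectedComponentsWithStats(m);k=1+s[1:,4].argmax();print(s[k],ce[k])
r=cv2.minAreaRect(np.argwhere(l==k)[:,::-1].astype(np.float32));print(r)
pts=cv2.boxPoints(r)
for p in pts: print("shaft corner",p,onz(c,*p,0.034))
print("ctr",onz(c,*r[0],0.038))
rb=cv2.minAreaRect(np.argwhere(b>0)[:,::-1].astype(np.float32));print(rb)
for p in cv2.boxPoints(rb): print("rest",onz(c,*p,0.006))
a=cv2.resize(im[215:305,195:315],None,fx=5,fy=5,interpolation=cv2.INTER_CUBIC)
cv2.imwrite("pics/fix.png",a[:,:,::-1])
E
```

```text
[425 220  14  77 717] [431.45885635 259.63598326]
((431.6507568359375, 258.08538818359375), (10.089962005615234, 76.41509246826172), 2.9609358310699463)
shaft corner [424.63892 295.98135] [ 0.50589025 -0.3719241   0.034     ]
shaft corner [428.58612 219.66824] [ 0.67333649 -0.38381479  0.034     ]
shaft corner [438.6626  220.18942] [ 0.67228116 -0.40615688  0.034     ]
shaft corner [434.7154  296.50253] [ 0.50480907 -0.39388352  0.034     ]
ctr [ 0.58812346 -0.38788995  0.038     ]
((430.5818176269531, 257.7265319824219), (51.67491149902344, 61.882301330566406), 4.573921203613281)
rest [ 0.52625271 -0.32852988  0.006     ]
rest [ 0.66539456 -0.3416647   0.006     ]
rest [ 0.65650591 -0.45879184  0.006     ]
rest [ 0.5173476  -0.44402396  0.006     ]
```

View pics/fix.png

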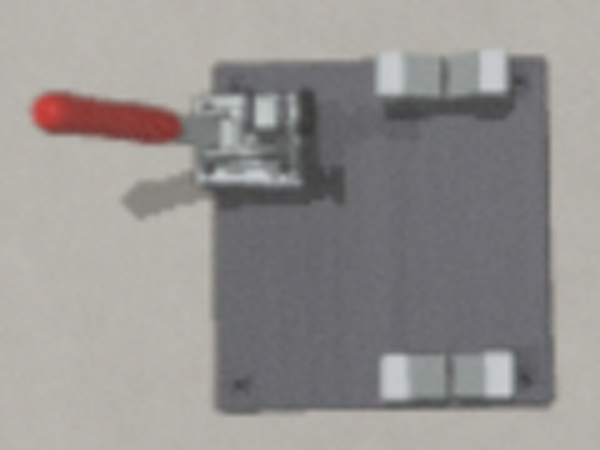

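The crop shows the two V-blocks, with outer edges at columns 377–509 (row 74) and 381–514 (row 376). The handle is up-left.

```bash
python3 - <<'E'
from h import *
c=cam("top")
f=lambda u,v,z:onz(c,195+(u-2)/5,215+(v-2)/5,z)
a,b=f(443,74,.071),f(447.5,376,.071)
print(a,b,(a+b)/2,np.linalg.norm(a-b),np.degrees(np.arctan2((a-b)[1],(a-b)[0])))
p=[f(*q,.014) for q in((214,62),(547,58),(553,408),(217,412))];print(np.round(p,4))
print("handle tip",f(50,112,.19),f(170,125,.13))
r=rot(monitor.get_obs()["tool_rot"]);print(r, np.degrees(np.arctan2(r[1,1],r[0,1])))
w=cam("wrist");print(w["hand_eye"],w["camera_matrix"],w["k1"])
E
```

```text
[ 0.64572994 -0.06613918  0.071     ] [ 0.51853198 -0.06963501  0.071     ] [ 0.58213096 -0.0678871   0.071     ] 0.12724599500122294 1.5742872473462528
[[ 0.6578  0.0416  0.014 ]
 [ 0.6602 -0.1079  0.014 ]
 [ 0.5042 -0.1118  0.014 ]
 [ 0.5018  0.0368  0.014 ]]
handle tip [0.61624662 0.06968061 0.19      ] [0.61760346 0.03709646 0.13      ]
[[ 9.59716753e-01  2.80969070e-01 -3.67642315e-04]
 [ 2.80969311e-01 -9.59715940e-01  1.24959516e-03]
 [-1.73460123e-06 -1.30255361e-03 -9.99999152e-01]] -73.6819354171695
[[-4.22218993e-04  9.48631061e-01  3.16384154e-01  8.09059157e-02]
 [ 9.99999906e-01  3.68995593e-04  2.28134916e-04  4.93839022e-04]
 [ 9.96715089e-05  3.16384220e-01 -9.48631127e-01 -1.42288284e-01]
 [ 0.00000000e+00  0.00000000e+00  0.00000000e+00  1.00000000e+00]] [[384.54834277   0.         317.98431756]
 [  0.         384.54834277 239.46145033]
 [  0.           0.           1.        ]] -0.024191943216171324
```

{"name": "move_arm", "arguments": {"moves": [[[0.045,0.01,0,-5,60],[0.09,0.02,0,-9,60],[0.135,0.03,0,-13,60],[0.18,0.04,0,-17,60],[0.22,0.05,0,-20.5,60]]]}}

```text
clock: 0.88
eef_pos: [0.362, -0.4293, 0.2311]
tool_rot: [0.999, -0.037, -0.0, -0.0]
ft_force: [0.2, 0.3, 0.9]
grip_width: 0.051
grasp_force: 0.0
```

{"name": "move_arm", "arguments": {"moves": [[[0.05,0.01,0,0,60],[0.1,0.02,-0.02,0,60],[0.15,0.035,-0.04,0,60],[0.192,0.044,-0.05,0,60],[0.192,0.044,-0.05,0,60]]]}}

```text
clock: 1.5
eef_pos: [0.5546, -0.3836, 0.1782]
tool_rot: [0.999, -0.034, -0.001, -0.001]
ft_force: [-0.8, -0.0, -0.5]
grip_width: 0.0515
grasp_force: 0.0
```

```bash
python3 - <<'E'
from h import *
c=cam("wrist");save(c,"w1.png");np.savez("w1.npz",**{k:np.array(v) for k,v in c.items()})
o=monitor.get_obs();r=rot(o["tool_rot"]);print(o["clock"],o["eef_pos"],np.degrees(np.arctan2(r[1,1],r[0,1])),o["grip_width"],o["ft_force"])
E
```

```text
1.55 [ 0.55310352 -0.38471115  0.17937829] -94.04862397185376 0.05117261001518421 [-1.32804573 -0.03639109  0.73201613]
```

View pics/w1.png

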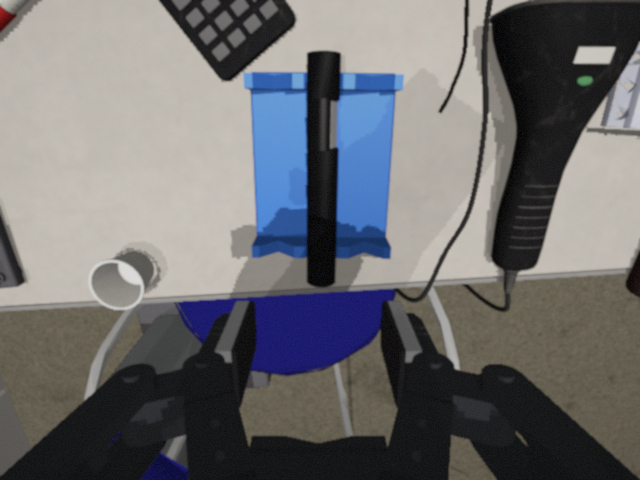

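The wrist view shows the shaft at columns ~307–340, rows 52–285. The bright flat is on its right side (-y) at ~(333,125), rows 100–150, so the top must roll towards +y.

```bash
python3 - <<'E'
from h import *
z=np.load("w1.npz");c={k:z[k] for k in z};c["k1"]=float(c["k1"])
g=c["color"].astype(int).max(2)
for v in(60,110,120,130,140,170,200,225): print(v,list(g[v,300:348:1]))
L=[];
for v in range(85,225,5):
    row=g[v]; 
    d=np.where(row[295:350]<70)[0]+295
    br=np.where((row[310:345]>85))[0]+310
    L.append((v,d.min(),d.max()))
print(L)
E
```

```text
60 [np.int64(194), np.int64(193), np.int64(193), np.int64(195), np.int64(195), np.int64(188), np.int64(164), np.int64(110), np.int64(45), np.int64(13), np.int64(6), np.int64(18), np.int64(20), np.int64(13), np.int64(18), np.int64(18), np.int64(18), np.int64(16), np.int64(22), np.int64(27), np.int64(28), np.int64(33), np.int64(36), np.int64(35), np.int64(37), np.int64(43), np.int64(44), np.int64(44), np.int64(41), np.int64(39), np.int64(35), np.int64(34), np.int64(28), np.int64(25), np.int64(20), np.int64(20), np.int64(19), np.int64(18), np.int64(14), np.int64(47), np.int64(100), np.int64(148), np.int64(170), np.int64(175), np.int64(179), np.int64(186), np.int64(192), np.int64(195)]
110 [np.int64(214), np.int64(213), np.int64(213), np.int64(213), np.int64(211), np.int64(197), np.int64(158), np.int64(95), np.int64(32), np.int64(10), np.int64(17), np.int64(23), np.int64(14), np.int64(16), np.int64(18), np.int64(17), np.int64(20), np.int64(16), np.int64(27), np.int64(38), np.int64(47), np.int64(59), np.int64(70), np.int64(73), np.int64(70), np.int64(60), np.int64(50), np.int64(33), np.in
[... 4809 characters left out ...]
30, np.int64(307), np.int64(329)), (135, np.int64(308), np.int64(329)), (140, np.int64(308), np.int64(329)), (145, np.int64(308), np.int64(329)), (150, np.int64(308), np.int64(336)), (155, np.int64(308), np.int64(336)), (160, np.int64(308), np.int64(336)), (165, np.int64(308), np.int64(336)), (170, np.int64(308), np.int64(336)), (175, np.int64(308), np.int64(336)), (180, np.int64(308), np.int64(336)), (185, np.int64(308), np.int64(335)), (190, np.int64(307), np.int64(335)), (195, np.int64(308), np.int64(335)), (200, np.int64(308), np.int64(335)), (205, np.int64(308), np.int64(335)), (210, np.int64(308), np.int64(335)), (215, np.int64(308), np.int64(335)), (220, np.int64(308), np.int64(335))]
```

```bash
python3 - <<'E'
from h import *
z=np.load("w1.npz");c={k:z[k] for k in z};c["k1"]=float(c["k1"])
g=c["color"].astype(int).max(2)
P=[]
for v in list(range(60,96,5))+list(range(155,225,5)):
    s=g[v,295:350]; lo=s.min(); l=g[v,297];r=g[v,345]
    lt=np.where(s<(l+15)/2)[0];rt=np.where(s<(r+15)/2)[0]
    P.append(onz(c,(lt.min()-.5+295+rt.max()+.5+295)/2,v,.036))
P=np.array(P);k=np.polyfit(P[:,0],P[:,1],1);print("yaw",np.degrees(np.arctan(k[0])),[np.polyval(k,x) for x in(.55,.59)],np.std(P[:,1]-np.polyval(k,P[:,0])))
for n,col in(("c",None),):
    print([int(x) for x in g[44:62,324]],[int(x) for x in g[276:294,320]])
for zz in(.034,.046): print(onz(c,324,51.5,zz),onz(c,320,285,zz))
E
```

```text
yaw -4.555359249038058 [np.float64(-0.38595737247859613), np.float64(-0.3891443311520634)] 0.00020709952448778917
[193, 193, 193, 193, 191, 182, 144, 85, 44, 35, 35, 40, 38, 41, 38, 35, 37, 40] [12, 10, 10, 14, 12, 15, 14, 15, 13, 15, 35, 61, 78, 88, 91, 88, 95, 105]
[ 0.67354294 -0.39617842  0.034     ] [ 0.50035855 -0.38175597  0.034     ]
[ 0.67196243 -0.39592637  0.046     ] [ 0.50603804 -0.38210852  0.046     ]
```

{"name": "move_arm", "arguments": {"moves": [[[-0.001,-0.0015,-0.04,-0.5,60],[-0.001,-0.0015,-0.085,-0.5,60],[-0.001,-0.0015,-0.125,-0.5,60],[-0.001,-0.0015,-0.15,-0.5,60],[-0.001,-0.0015,-0.163,-0.5,60]]]}}

```text
clock: 2.17
eef_pos: [0.5495, -0.3877, 0.0174]
tool_rot: [0.999, -0.042, -0.001, -0.0]
ft_force: [-0.2, 0.0, -0.1]
grip_width: 0.0514
grasp_force: 0.0
```

{"name": "move_arm", "arguments": {"moves": [[[0,0,0,0,40],[0,0,0,0,0],[0,0,0,0,0],[0,0,0,0,0],[0,0,0,0,0]]]}}

```text
clock: 2.8
eef_pos: [0.5517, -0.3857, 0.02]
tool_rot: [0.999, -0.04, 0.0, -0.001]
ft_force: [-1.8, 5.5, 0.7]
grip_width: 0.0222
grasp_force: 58.6
```

{"name": "move_arm", "arguments": {"moves": [[[0,0,0.03,0,0],[0,0,0.07,0,0],[0,0.02,0.105,0,0],[-0.002,0.06,0.115,1,0],[-0.003,0.11,0.115,2,0]]]}}

```text
clock: 3.42
eef_pos: [0.5498, -0.278, 0.1367]
tool_rot: [1.0, -0.024, 0.003, 0.001]
ft_force: [0.7, 1.3, -1.7]
grip_width: 0.0223
grasp_force: 59.1
```

{"name": "move_arm", "arguments": {"moves": [[[-0.001,0.05,0,1,0],[-0.002,0.1,0,2,0],[-0.003,0.15,0,3,0],[-0.0035,0.19,0,4,0],[-0.0035,0.207,0,4,0]]]}}

```text
clock: 4.05
eef_pos: [0.5453, -0.0685, 0.1349]
tool_rot: [1.0, 0.013, 0.001, 0.0]
ft_force: [-0.3, -0.2, -1.7]
grip_width: 0.0222
grasp_force: 59.1
```

{"name": "move_arm", "arguments": {"moves": [[[0,0,0,0,0],[0,0,0,0,0]]]}}

```text
clock: 4.3
eef_pos: [0.5453, -0.0716, 0.1337]
tool_rot: [1.0, 0.011, 0.0, 0.0]
ft_force: [-0.6, -0.7, -2.1]
grip_width: 0.0219
grasp_force: 59.1
```

```bash
python3 - <<'E'
from h import *
c=cam("wrist");save(c,"w2.png");np.savez("w2.npz",**{k:np.array(v) for k,v in c.items()})
o=monitor.get_obs();r=rot(o["tool_rot"]);print(o["clock"],o["eef_pos"],np.degrees(np.arctan2(r[1,1],r[0,1])),o["grip_width"],o["ft_force"])
E
```

```text
4.35 [ 0.54520997 -0.07178567  0.13355576] -88.79277090329361 0.02226298098787075 [-0.48459373  0.6099053  -2.19817335]
```

View pics/w2.png

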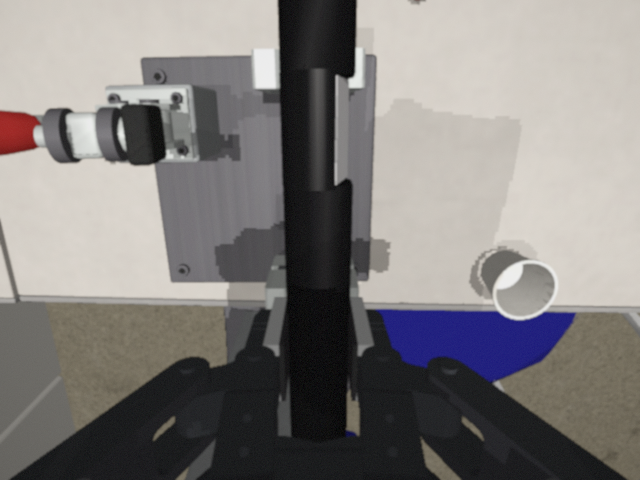

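The shaft hangs over the fixture (columns 280–356 at row 60), with the flat on its right side. The far V-block shows at columns 252–364, row 68, and the plate's edges run from (142,58) to (170,281) and from (376,57) to (369,280).

```bash
python3 - <<'E'
from h import *
z=np.load("w2.npz");c={k:z[k] for k in z};c["k1"]=float(c["k1"])
im=c["color"].astype(int);g=im.max(2)
def edges(v,a,b,t): 
    s=g[v,a:b]; i=np.where(np.diff(np.sign(s-t)))[0]; return [round(float(a+j+(t-s[j])/(s[j+1]-s[j])),1) for j in i]
for v in (130,150,170,190,205): print(v,"plate R",edges(v,352,400,155),"L",edges(v,130,180,155))
print("blk",[edges(v,230,282,190) for v in(58,66,74,82)],[edges(v,350,380,190) for v in(58,66,74,82)])
print([int(x) for x in g[68,350:380]],[int(x) for x in g[68,244:260]])
for v in(20,40,60,200,220,240): print(v,"shaft",edges(v,270,300,60),edges(v,340,362,60), [onz(c,sum(q)/2,v,.153).round(4) for q in [[edges(v,270,300,60)[-1:]+edges(v,340,362,60)[:1]][0]] if len(q)==2])
for v in(130,205):
  pass
print("pl",onz(c,376,57,.014),onz(c,369,280,.014),onz(c,142,58,.014),onz(c,170,281,.014))
print("blk",onz(c,252,68,.071),onz(c,364,68,.071))
E
```

```text
130 plate R [373.9] L []
150 plate R [373.4] L [166.2, 174.6]
170 plate R [372.5] L [154.9]
190 plate R [371.7] L [157.8]
205 plate R [371.5] L [159.8]
blk [[252.6, 275.5], [252.9, 275.8], [253.4, 275.9], [253.9, 276.4]] [[355.7, 362.6, 376.8], [355.6, 362.5, 376.8], [354.8, 362.4, 376.4], [362.4, 376.3]]
[20, 12, 13, 27, 90, 163, 210, 228, 231, 230, 229, 222, 200, 175, 157, 137, 126, 124, 124, 123, 124, 130, 132, 131, 122, 125, 165, 201, 214, 217] [125, 126, 125, 127, 127, 128, 131, 145, 168, 186, 209, 229, 236, 236, 236, 236]
20 shaft [278.9] [355.0] [array([ 0.6513, -0.0696,  0.153 ])]
40 shaft [279.7] [354.4] [array([ 0.6461, -0.0697,  0.153 ])]
60 shaft [279.9] [353.8] [array([ 0.6408, -0.0698,  0.153 ])]
200 shaft [283.5] [351.5] [array([ 0.5989, -0.0708,  0.153 ])]
220 shaft [284.0] [351.2] [array([ 0.5921, -0.071 ,  0.153 ])]
240 shaft [284.0] [351.1] [array([ 0.5851, -0.0711,  0.153 ])]
pl [ 0.65972574 -0.10600122  0.014     ] [ 0.50804421 -0.11103778  0.014     ] [0.65652332 0.04038422 0.014     ] [0.50401996 0.03758091 0.014     ]
blk [ 0.64618776 -0.03759916  0.071     ] [ 0.64732942 -0.09266424  0.071     ]
```

{"name": "move_arm", "arguments": {"moves": [[[0,0.0045,-0.01,0.2,0],[0,0.0045,-0.03,0.2,0],[0,0.0045,-0.05,0.2,0],[0,0.0045,-0.065,0.2,0],[0,0.0045,-0.07,0.2,0]]]}}

```text
clock: 4.97
eef_pos: [0.544, -0.0661, 0.0617]
tool_rot: [1.0, 0.013, -0.001, -0.0]
ft_force: [-0.5, 1.3, -1.8]
grip_width: 0.022
grasp_force: 59.1
```

{"name": "move_arm", "arguments": {"moves": [[[0,0,-0.002,0,0],[0,0,-0.004,0,0],[0,0,-0.006,0,0],[0,0,-0.0065,0,0],[0,0,-0.0065,0,0]]]}}

```text
clock: 5.6
eef_pos: [0.5461, -0.0669, 0.0585]
tool_rot: [1.0, 0.013, 0.002, 0.001]
ft_force: [-2.5, -2.9, 6.5]
grip_width: 0.0223
grasp_force: 59.9
```

```bash
python3 - <<'E'
from h import *
o=monitor.get_obs();print(o["clock"],o["eef_pos"],o["grip_width"],o["ft_force"],o["ft_torque"])
E
```

```text
5.6 [ 0.54610934 -0.06690011  0.05848504] 0.022270196613263248 [-2.54262835 -2.94374057  6.50043732] [-0.67000152  0.31995435 -0.01051497]
```

{"name": "move_arm", "arguments": {"moves": [[[0,-0.0005,-0.001,0,0],[0,-0.001,-0.0015,0,0],[0,-0.001,-0.0015,0,35],[0,-0.001,-0.0015,0,45],[0,-0.001,-0.0015,0,60]]]}}

```text
clock: 6.22
eef_pos: [0.5449, -0.0666, 0.0551]
tool_rot: [1.0, 0.013, -0.0, -0.0]
ft_force: [0.1, 0.1, -0.7]
grip_width: 0.0511
grasp_force: 0.0
```

{"name": "move_arm", "arguments": {"moves": [[[0,0,0,0,60],[0,0,0.02,0,60],[0,0,0.06,0,60],[0,0,0.09,0,60],[0,0,0.09,0,60]]]}}

```text
clock: 6.85
eef_pos: [0.5471, -0.067, 0.148]
tool_rot: [1.0, 0.013, 0.003, 0.0]
ft_force: [0.5, 0.2, 0.4]
grip_width: 0.0513
grasp_force: 0.0
```

```bash
python3 - <<'E'
from h import *
c=cam("wrist");save(c,"w3.png");np.savez("w3.npz",**{k:np.array(v) for k,v in c.items()})
o=monitor.get_obs();r=rot(o["tool_rot"]);print(o["clock"],o["eef_pos"],np.degrees(np.arctan2(r[1,1],r[0,1])),o["grip_width"],o["ft_force"])
E
```

```text
6.9 [ 0.54576605 -0.06687023  0.1461733 ] -88.47775432373422 0.05144436973682775 [ 0.26335139  0.42736967 -0.42102025]
```

View pics/w3.png

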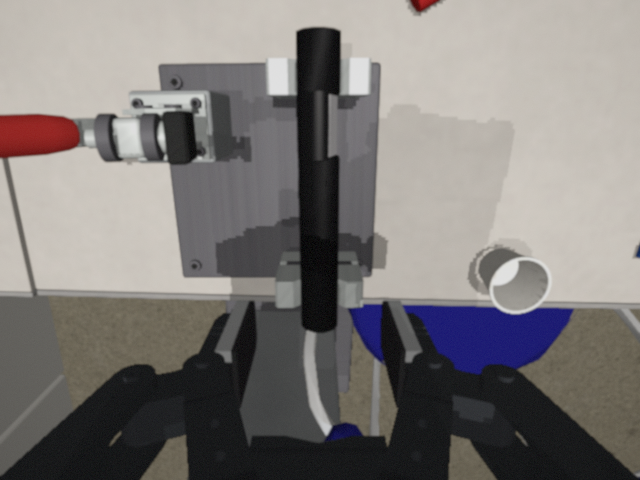

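The shaft is seated in both V-blocks (columns 299–340, rows 30–330), with its flat still on the right at columns ~328–338, rows 92–155. Next I'll check centring and the roll angle.

```bash
cat > roll.py <<'E'
from h import *
import sys
def ana(c):
    g=c["color"].astype(int).max(2)
    print("ends",onz(c,318,30,.084)[:2],onz(c,320,330,.084)[:2],"blk far",onz(c,283,58,.071)[:2],"yc",onz(c,266.5,75,.071)[1],onz(c,370,75,.071)[1])
    for v in(105,120,135,145): print(v,[int(x) for x in g[v,294:346]])
    for v in(170,200): print(v,[int(x) for x in g[v,294:346]])
if __name__=="__main__":
    z=np.load(sys.argv[1]);c={k:z[k] for k in z};c["k1"]=float(c["k1"]);ana(c)
E
python3 roll.py w3.npz
```

```text
ends [ 0.66610918 -0.06453209] [ 0.50122907 -0.07007498] blk far [ 0.65483871 -0.04650762] yc -0.03776435272776961 -0.09258524357856197
105 [60, 57, 45, 25, 16, 16, 13, 16, 13, 22, 18, 17, 23, 17, 17, 18, 28, 25, 25, 30, 44, 57, 65, 73, 80, 79, 75, 68, 54, 45, 32, 28, 25, 44, 89, 124, 135, 129, 122, 123, 122, 122, 112, 94, 74, 61, 58, 61, 59, 60, 67, 71]
120 [112, 104, 87, 55, 22, 19, 9, 19, 19, 20, 14, 18, 21, 18, 27, 21, 23, 26, 25, 32, 44, 54, 59, 68, 76, 75, 74, 66, 55, 42, 36, 24, 23, 46, 80, 116, 128, 124, 121, 121, 123, 121, 119, 114, 110, 111, 109, 108, 107, 108, 108, 109]
135 [118, 115, 98, 70, 32, 16, 16, 18, 15, 21, 21, 21, 18, 22, 20, 22, 22, 26, 28, 31, 44, 53, 57, 65, 70, 72, 67, 59, 49, 40, 32, 24, 25, 46, 89, 118, 127, 123, 123, 124, 123, 122, 119, 114, 113, 110, 110, 110, 107, 107, 105, 111]
145 [118, 117, 105, 77, 45, 21, 14, 18, 10, 21, 19, 19, 21, 17, 22, 24, 24, 29, 30, 33, 41, 51, 58, 62, 69, 71, 65, 58, 51, 41, 31, 27, 28, 56, 97, 122, 129, 126, 124, 122, 123, 122, 120, 114, 111, 109, 109, 109, 106, 106, 107, 108]
170 [118, 118, 117, 104, 74, 45, 26, 14, 21, 18, 27, 20, 18, 15, 23, 22, 20, 17, 20, 26, 23, 29, 29, 30, 33, 33, 36, 36, 41, 41, 43, 36, 39, 38, 31, 27, 27, 30, 25, 19, 16, 24, 18, 16, 41, 74, 96, 104, 106, 103, 107, 106]
200 [103, 105, 104, 100, 79, 45, 22, 10, 15, 15, 21, 12, 20, 18, 21, 16, 23, 19, 18, 23, 25, 25, 30, 27, 33, 35, 33, 40, 39, 37, 31, 35, 32, 31, 26, 28, 23, 18, 19, 16, 20, 10, 18, 22, 49, 80, 99, 105, 105, 104, 105, 104]
```

{"name": "move_arm", "arguments": {"moves": [[[0.012,-0.005,0,0,20],[0.012,-0.005,0,0,0],[0.012,-0.005,-0.02,0,0],[0.012,-0.005,-0.045,0,0],[0.012,-0.005,-0.058,0,0]]]}}

```text
clock: 7.52
eef_pos: [0.5556, -0.0717, 0.0849]
tool_rot: [1.0, 0.013, -0.002, -0.0]
ft_force: [-0.0, -0.1, 0.4]
grip_width: -0.0001
grasp_force: 0.0
```

{"name": "move_arm", "arguments": {"moves": [[[0,0,-0.0005,0,0],[0,0,-0.001,0,0],[0,0,-0.001,0,0]]]}}

```text
clock: 7.9
eef_pos: [0.5575, -0.0719, 0.0871]
tool_rot: [1.0, 0.013, 0.001, 0.0]
ft_force: [-0.5, 0.2, 0.2]
grip_width: -0.0001
grasp_force: 0.0
```

{"name": "move_arm", "arguments": {"moves": [[[0,0,-0.0005,0,0],[0,0,-0.001,0,0],[0,0,-0.001,0,0]]]}}

```text
clock: 8.28
eef_pos: [0.557, -0.0718, 0.0854]
tool_rot: [1.0, 0.013, 0.0, -0.0]
ft_force: [-0.3, 0.2, -0.3]
grip_width: 0.0
grasp_force: 0.0
```

{"name": "move_arm", "arguments": {"moves": [[[0,0,-0.0005,0,0],[0,0,-0.001,0,0],[0,0,-0.001,0,0]]]}}

```text
clock: 8.65
eef_pos: [0.5569, -0.0719, 0.0842]
tool_rot: [1.0, 0.013, -0.0, -0.0]
ft_force: [0.0, 0.5, -0.1]
grip_width: 0.0
grasp_force: 0.0
```

{"name": "move_arm", "arguments": {"moves": [[[0,0,-0.0005,0,0],[0,0,-0.001,0,0],[0,0,-0.001,0,0]]]}}

```text
clock: 9.02
eef_pos: [0.557, -0.0718, 0.0839]
tool_rot: [1.0, 0.013, 0.0, 0.0]
ft_force: [-1.9, 0.3, 5.1]
grip_width: 0.0001
grasp_force: 2.5
```

{"name": "move_arm", "arguments": {"moves": [[[0,0,-0.0005,0,0],[0,0.002,-0.0005,0,0],[0,0.004,-0.0005,0,0],[0,0.006,-0.0005,0,0],[0,0.008,-0.0005,0,0]]]}}

```text
clock: 9.65
eef_pos: [0.557, -0.0674, 0.0853]
tool_rot: [1.0, 0.012, 0.001, 0.004]
ft_force: [-7.1, -9.1, 16.7]
grip_width: 0.0002
grasp_force: 8.5
```

```bash
python3 - <<'E'
from h import *
c=cam("wrist");save(c,"w4.png");np.savez("w4.npz",**{k:np.array(v) for k,v in c.items()})
o=monitor.get_obs();print(o["clock"],o["eef_pos"],o["ft_force"],o["ft_torque"])
E
```

```text
9.7 [ 0.55709299 -0.06714995  0.08538026] [-4.50173913 -6.35474956 13.11582684] [-1.42800387  0.9856863   0.03663645]
```

View pics/w4.png

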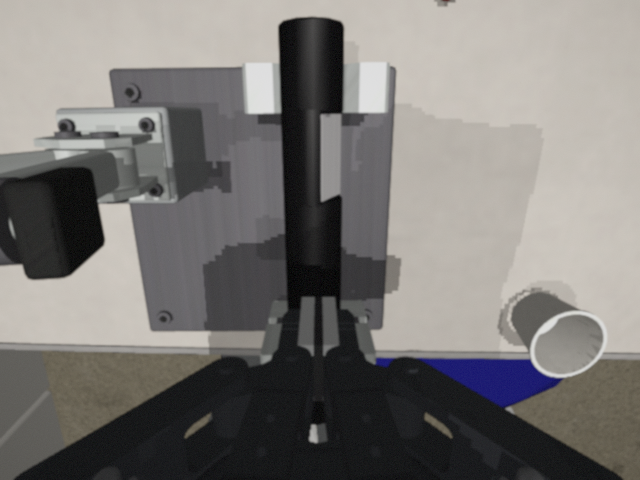

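The tip on top rolled the shaft up the +y wall: its axis shows at column 312 against a block centre of column 320, about 3 mm off, with the flat at columns 320–340. I'll back off and roll it with the side of a pad stroking downwards instead, which presses the shaft into the V.

{"name": "move_arm", "arguments": {"moves": [[[0,0,0.015,0,0],[-0.004,-0.002,0.05,0,20],[-0.011,-0.004,0.06,0,45],[-0.011,-0.004,0.06,0,45],[-0.011,-0.004,0.06,0,45]]]}}

```text
clock: 10.32
eef_pos: [0.5453, -0.0676, 0.1416]
tool_rot: [1.0, 0.013, -0.001, -0.0]
ft_force: [0.4, 0.4, -1.3]
grip_width: 0.0382
grasp_force: 0.0
```

```bash
cat > meas.py <<'E'
from h import *
from h import cam
def edge(g,v,a,b,rise):
    d=np.diff(cv2.GaussianBlur(g[v-2:v+3].mean(0)[None].astype(np.float32),(5,1),0)[0])[a:b]
    return a+.5+int((d*rise).argmax())
def run(zc=.072):
    o=monitor.get_obs();c=cam("wrist");g=c["color"].astype(np.float32).max(2)
    S=lambda p:proj(c,p)
    # expected rows for v_seat x=+38 (flat), 0
    X=lambda s:np.array([.582+s,-.067+.026*s])
    out=[]
    for s in(.030,.038,.046):
        p=X(s);q=[S([*(p+[0,dy]),zc]) for dy in(.012,-.012)]
        v=int(round(S([*p,zc+.008])[1])); row=g[v-1:v+2].mean(0)
        a,b=int(q[0][0]),int(q[1][0]); out.append((s,v,round(q[0][0],1),round(q[1][0],1),[int(x) for x in row[a-6:b+8]]))
    for s in(.064,.0,):
        p=X(s);v=int(round(S([*p,zc])[1]));q=[S([*(p+[0,dy]),zc])[0] for dy in(.012,-.012)]
        a,b=int(q[0]),int(q[1]);row=g[v-1:v+2].mean(0)
        i=np.arange(a-15,b+16);dk=i[row[a-15:b+16]<60]
        print("s",s,"row",v,"exp",np.round(q,1),"dark",dk.min(),dk.max(),"y",onz(c,(dk.min()+dk.max())/2,v,zc)[1],"vseat y",p[1])
    for l in out: print(*l)
    r=rot(o["tool_rot"]);print(o["clock"],o["eef_pos"],o["ft_force"],o["grip_width"])
    return c
E
python3 -c "
from meas import *
c=run();save(c,'w5.png')"
```

```text
s 0.064 row 71 exp [294.1 341.3] dark 296 339 y -0.0652410787234165 vseat y -0.065336
s 0.0 row 195 exp [296.2 339.1] dark 297 338 y -0.06689468649428232 vseat y -0.067
0.03 140 295.3 340.1 [121, 120, 120, 120, 120, 115, 96, 58, 27, 16, 17, 14, 18, 17, 21, 18, 21, 19, 18, 23, 25, 25, 28, 34, 40, 49, 56, 65, 69, 70, 70, 63, 54, 42, 32, 28, 30, 63, 106, 132, 135, 130, 128, 129, 130, 130, 128, 125, 118, 113, 111, 110, 109, 109, 107, 108, 108, 109, 111]
0.038 124 295.0 340.4 [120, 120, 120, 119, 120, 117, 107, 80, 43, 20, 16, 20, 16, 21, 21, 20, 22, 20, 23, 21, 22, 22, 24, 28, 34, 44, 50, 61, 67, 72, 75, 75, 67, 55, 44, 35, 27, 25, 44, 84, 119, 132, 129, 127, 128, 129, 129, 127, 126, 121, 116, 113, 111, 109, 109, 109, 108, 110, 113, 117]
0.046 108 294.7 340.6 [107, 108, 107, 107, 107, 104, 85, 53, 24, 13, 18, 20, 20, 19, 21, 21, 19, 19, 22, 21, 19, 24, 24, 28, 37, 45, 52, 62, 72, 78, 78, 75, 69, 57, 47, 33, 29, 27, 43, 84, 121, 133, 132, 130, 128, 128, 128, 127, 127, 119, 113, 112, 111, 111, 111, 110, 109, 110, 112, 117]
10.325 [ 0.54527422 -0.0676174   0.14163583] [ 0.41283787  0.42822531 -1.31163365] 0.038161469643273875
```

{"name": "move_arm", "arguments": {"moves": [[[0,0,-0.03,0,45],[0,0,-0.06,0,45],[0,0,-0.077,0,45],[0,-0.004,-0.077,0,45],[0,-0.008,-0.077,0,45]]]}}

```text
clock: 11.0
eef_pos: [0.5459, -0.0754, 0.0659]
tool_rot: [1.0, 0.013, -0.0, -0.001]
ft_force: [-2.6, 6.5, 2.5]
grip_width: 0.0383
grasp_force: 3.6
```

{"name": "move_arm", "arguments": {"moves": [[[0,-0.002,0,0,45],[0,-0.003,0,0,45],[0,-0.003,0,0,45]]]}}

```text
clock: 11.38
eef_pos: [0.546, -0.0759, 0.0669]
tool_rot: [1.0, 0.014, 0.0, -0.003]
ft_force: [-2.3, 9.2, 3.3]
grip_width: 0.0383
grasp_force: 4.5
```

Pad contact at about 9 N. Now stroke downwards.

{"name": "move_arm", "arguments": {"moves": [[[0,0,-0.002,0,45],[0,0,-0.004,0,45],[0,0,-0.006,0,45],[0,0,-0.008,0,45],[0,0,-0.008,0,45]]]}}

```text
clock: 12.0
eef_pos: [0.5477, -0.0751, 0.0602]
tool_rot: [1.0, 0.015, 0.002, -0.004]
ft_force: [-1.3, 11.8, 6.3]
grip_width: 0.0386
grasp_force: 5.7
```

```bash
python3 -c "
from meas import *
c=run();save(c,'w6.png')"
```

```text
s 0.064 row 53 exp [255.2 332.4] dark 256 329 y -0.06493443924467615 vseat y -0.065336
s 0.0 row 247 exp [263.4 329.9] dark 265 329 y -0.06712977510322757 vseat y -0.067
0.03 166 259.8 331.0 [125, 124, 125, 125, 127, 124, 112, 84, 46, 21, 19, 17, 21, 20, 20, 23, 23, 24, 22, 26, 24, 23, 22, 24, 23, 23, 25, 24, 24, 28, 29, 32, 35, 38, 40, 43, 49, 56, 60, 63, 69, 69, 71, 68, 63, 60, 52, 45, 42, 37, 33, 29, 28, 25, 47, 113, 164, 174, 154, 139, 138, 140, 140, 141, 140, 141, 141, 142, 143, 141, 141, 141, 140, 135, 126, 120, 118, 118, 120, 120, 120, 119, 118, 118, 117]
0.038 140 258.7 331.3 [125, 124, 125, 126, 127, 124, 107, 75, 38, 20, 18, 22, 18, 21, 22, 20, 24, 22, 22, 24, 27, 21, 24, 27, 24, 24, 22, 22, 26, 28, 30, 32, 36, 35, 39, 46, 49, 55, 61, 69, 73, 75, 79, 78, 75, 69, 62, 56, 49, 41, 37, 34, 30, 26, 27, 52, 110, 156, 166, 152, 142, 142, 141, 142, 142, 141, 141, 141, 142, 143, 141, 141, 140, 141, 136, 127, 120, 119, 119, 120, 121, 120, 121, 118, 118, 117, 117]
0.046 113 257.7 331.6 [114, 114, 114, 114, 115, 111, 94, 59, 27, 18, 19, 18, 17, 19, 22, 21, 20, 22, 23, 21, 22, 24, 22, 25, 22, 26, 24, 23, 23, 26, 29, 31, 33, 36, 40, 45, 50, 58, 64, 72, 75, 81, 85, 86, 84, 79, 71, 63, 57, 49, 44, 40, 34, 30, 27, 32, 69, 120, 155, 159, 148, 140, 141, 142, 142, 141, 141, 140, 140, 140, 141, 141, 140, 140, 141, 138, 130, 121, 118, 120, 121, 122, 121, 121, 120, 119, 118, 118]
12.0 [ 0.54773546 -0.07505093  0.06018969] [-1.29197632 11.81900804  6.34199271] 0.038603450447685504
```

{"name": "move_arm", "arguments": {"moves": [[[0,0,-0.002,0,45],[0,0,-0.004,0,45],[0,0,-0.006,0,45],[0,0,-0.008,0,45],[0,0,-0.01,0,45]]]}}

```text
clock: 12.68
eef_pos: [0.5484, -0.0749, 0.0507]
tool_rot: [1.0, 0.015, 0.003, -0.004]
ft_force: [-0.8, 12.1, 9.5]
grip_width: 0.0383
grasp_force: 6.0
```

```bash
cat >> meas.py <<'E'
def ang():
    """flat angle from its upper edge: ray through edge pixel, meets the 12 mm cylinder"""
    o=monitor.get_obs();c=cam("wrist");g=c["color"].astype(np.float32).max(2);T=[]
    for s in np.arange(.028,.05,.003):
        y0=-.067+.026*s; ph=np.radians(np.arange(-60,88,.5)) # angle from up toward -y
        I=[]
        for a in ph:
            u,v=proj(c,[.582+s,y0-.012*np.sin(a),.072+.012*np.cos(a)])
            I.append(cv2.getRectSubPix(g,(1,1),(float(u),float(v)))[0,0])
        I=np.convolve(I,np.ones(5)/5,"same");d=np.array(I)[8:]-np.array(I)[:-8];d[:5]=0;d[-5:]=0
        k=d.argmax();T.append(np.degrees(ph[k+4]))
    print("edges",np.round(T,1),"theta",np.median(T)+48.2, o["clock"],o["eef_pos"].round(4),o["ft_force"].round(1),o["grip_width"])
    return c
E
python3 -c "
from meas import *
ang();c=run();save(c,'w7.png')" | grep -v '^0.0'
```

```text
edges [22.5 22.  22.  22.  22.  22.  22.  22. ] theta 70.2 12.675 [ 0.5484 -0.0749  0.0507] [-0.8 12.1  9.5] 0.038266820160422696
s 0.064 row 50 exp [250.3 333.7] dark 251 330 y -0.06490883607774184 vseat y -0.065336
s 0.0 row 258 exp [259.7 330.8] dark 261 331 y -0.06724878281140378 vseat y -0.067
12.725 [ 0.54839598 -0.07492193  0.05043975] [ 0.40153091 11.76611678  7.94515836] 0.03839670191670633
```

The pad slips before the shaft rolls much (about 77° to 70°), but the shaft stays seated. The earlier fall-back showed that it rolls without slipping on the V walls. So I'll use that: set it down a few mm up the -y wall and let it roll into the V, which turns it the wanted way by about √2·d/12 mm.

{"name": "move_arm", "arguments": {"moves": [[[0,0.006,0.004,0,45],[0,0.011,0.008,0,45],[0,0.011,0.008,0,45],[0,0.011,0.008,0,0],[0,0.011,0.008,0,0]]]}}

```text
clock: 13.4
eef_pos: [0.546, -0.0676, 0.0561]
tool_rot: [1.0, 0.013, 0.0, -0.0]
ft_force: [-1.0, 2.6, 4.6]
grip_width: 0.0223
grasp_force: 58.5
```

{"name": "move_arm", "arguments": {"moves": [[[0,0,0,0,0],[0,0,0,0,0],[0,0,0.01,0,0],[0,-0.0052,0.02,0,0],[0,-0.0052,0.02,0,0]]]}}

```text
clock: 14.02
eef_pos: [0.5468, -0.0739, 0.0767]
tool_rot: [1.0, 0.013, 0.001, 0.0]
ft_force: [-0.1, 0.4, -2.1]
grip_width: 0.0222
grasp_force: 58.8
```

{"name": "move_arm", "arguments": {"moves": [[[0,0,-0.006,0,0],[0,0,-0.012,0,0],[0,0,-0.014,0,0],[0,0,-0.014,0,0]]]}}

```text
clock: 14.52
eef_pos: [0.5456, -0.0726, 0.0614]
tool_rot: [1.0, 0.014, -0.0, -0.0]
ft_force: [-0.3, 0.7, -0.9]
grip_width: 0.0221
grasp_force: 58.8
```

```bash
python3 -c "
from meas import *
c=run(.077)" | grep -v '^0.0'
```

```text
s 0.064 row 43 exp [260.3 340.8] dark 278 353 y -0.06978150434670437 vseat y -0.065336
s 0.0 row 246 exp [268.6 337.3] dark 283 350 y -0.07171689858741122 vseat y -0.067
14.525 [ 0.54558881 -0.07264769  0.06141511] [-0.26311439  0.72058144 -0.87686793] 0.0221461579995849
```

{"name": "move_arm", "arguments": {"moves": [[[0,0,-0.0008,0,0],[0,0,-0.0008,0,0],[0,0,-0.0008,0,65],[0,0,-0.0008,0,65],[0,0,-0.0008,0,65]]]}}

```text
clock: 15.2
eef_pos: [0.5463, -0.0734, 0.0612]
tool_rot: [1.0, 0.013, 0.0, 0.0]
ft_force: [0.5, -0.2, -0.4]
grip_width: 0.0553
grasp_force: 0.0
```

{"name": "move_arm", "arguments": {"moves": [[[0,0.0052,0,0,65],[0,0.0052,-0.006,0,65],[0,0.0052,-0.006,0,65]]]}}

```text
clock: 15.58
eef_pos: [0.5454, -0.0677, 0.0543]
tool_rot: [1.0, 0.013, -0.001, -0.0]
ft_force: [0.1, -0.8, 0.6]
grip_width: 0.0551
grasp_force: 0.0
```

```bash
python3 -c "
from meas import *
ang();c=run()" | grep -v '^0.0'
```

```text
edges [ 0.   0.   0.   0.   0.   0.   0.  -0.5] theta 48.2 15.575 [ 0.5454 -0.0677  0.0543] [ 0.1 -0.8  0.6] 0.05511336526008948
s 0.064 row 42 exp [275.8 357.6] dark 278 355 y -0.0652622706010103 vseat y -0.065336
s 0.0 row 248 exp [282.1 351.7] dark 283 351 y -0.06703777112107188 vseat y -0.067
15.625 [ 0.54553094 -0.06777647  0.05449765] [-0.29709777  0.51603341 -0.33628421] 0.05553957967729733
```

Rolled from 70° to 48° and seated again. Repeat with a slightly larger offset.

{"name": "move_arm", "arguments": {"moves": [[[0,0,0.001,0,0],[0,0,0.001,0,0],[0,0,0.001,0,0],[0,0,0.001,0,0],[0,0,0.012,0,0]]]}}

```text
clock: 16.3
eef_pos: [0.5446, -0.0679, 0.0661]
tool_rot: [1.0, 0.013, -0.002, 0.0]
ft_force: [-0.6, -0.7, -2.1]
grip_width: 0.0222
grasp_force: 58.8
```

{"name": "move_arm", "arguments": {"moves": [[[0,-0.0065,0.008,0,0],[0,-0.0065,0.004,0,0],[0,-0.0065,-0.002,0,0],[0,-0.0065,-0.0045,0,0],[0,-0.0065,-0.0045,0,0]]]}}

```text
clock: 16.92
eef_pos: [0.5457, -0.0735, 0.0623]
tool_rot: [1.0, 0.014, -0.0, -0.001]
ft_force: [-1.3, 3.2, 1.6]
grip_width: 0.0218
grasp_force: 59.2
```

{"name": "move_arm", "arguments": {"moves": [[[0,0,0,0,65],[0,0,0,0,65],[0,0,0,0,65],[0,0.0065,-0.004,0,65],[0,0.0065,-0.0065,0,65]]]}}

```text
clock: 17.55
eef_pos: [0.5458, -0.0674, 0.0556]
tool_rot: [1.0, 0.014, -0.0, -0.0]
ft_force: [0.1, 0.1, -0.1]
grip_width: 0.0555
grasp_force: 0.0
```

```bash
python3 -c "
from meas import *
ang();c=run();save(c,'w8.png')" 
```

```text
edges [-23.5 -23.5 -24.  -24.  -24.  -24.  -24.  -24. ] theta 24.2 17.55 [ 0.5458 -0.0674  0.0556] [ 0.1  0.1 -0.1] 0.055465699733520064
s 0.064 row 43 exp [277.1 358.3] dark 279 356 y -0.0652653754005329 vseat y -0.065336
s 0.0 row 247 exp [283.  352.3] dark 284 352 y -0.06711466074220128 vseat y -0.067
0.03 162 280.4 354.9 [122, 124, 125, 124, 124, 118, 103, 68, 34, 17, 15, 17, 19, 17, 18, 21, 20, 24, 22, 24, 21, 22, 23, 19, 21, 23, 40, 103, 164, 197, 208, 210, 211, 212, 212, 212, 213, 213, 213, 213, 214, 214, 214, 213, 213, 213, 212, 212, 212, 213, 214, 213, 213, 212, 211, 211, 212, 212, 214, 214, 214, 214, 214, 213, 211, 210, 209, 210, 210, 210, 210, 210, 211, 212, 213, 215, 214, 215, 209, 188, 144, 106, 106, 112, 115, 114, 114, 114]
0.038 135 279.7 355.7 [122, 125, 125, 124, 124, 119, 104, 73, 38, 14, 19, 16, 17, 18, 19, 20, 18, 20, 22, 22, 20, 23, 24, 24, 25, 19, 26, 61, 125, 177, 203, 210, 210, 211, 212, 212, 212, 212, 212, 213, 213, 213, 213, 213, 213, 212, 212, 212, 211, 212, 212, 213, 212, 212, 211, 211, 211, 211, 212, 213, 213, 214, 214, 214, 213, 211, 210, 209, 210, 210, 210, 210, 209, 210, 211, 212, 213, 214, 215, 214, 206, 176, 124, 97, 107, 111, 113, 115, 114, 115]
0.046 107 278.9 356.5 [110, 111, 111, 112, 111, 108, 97, 72, 41, 19, 15, 20, 18, 18, 17, 20, 21, 20, 22, 24, 22, 22, 24, 22, 23, 20, 19, 38, 93, 157, 193, 207, 210, 211, 211, 211, 212, 212, 212, 212, 212, 213, 213, 213, 213, 213, 213, 212, 211, 210, 211, 212, 212, 212, 211, 210, 210, 210, 210, 211, 212, 213, 213, 214, 214, 213, 212, 211, 209, 209, 209, 210, 209, 209, 210, 210, 211, 212, 212, 213, 214, 213, 202, 169, 115, 96, 107, 113, 113, 113, 113, 114]
17.6 [ 0.54555116 -0.06752773  0.05528292] [-0.49546403 -0.12715614  0.19450009] 0.055503450796916334
```

24° is left and the last drop gave 24°, so repeat it.

{"name": "move_arm", "arguments": {"moves": [[[0,0,0,0,0],[0,0,0,0,0],[0,0,0,0,0],[0,0,0,0,0],[0,0,0.011,0,0]]]}}

```text
clock: 18.27
eef_pos: [0.5447, -0.068, 0.0661]
tool_rot: [1.0, 0.013, -0.002, 0.0]
ft_force: [-0.2, 0.1, -3.3]
grip_width: 0.022
grasp_force: 58.8
```

{"name": "move_arm", "arguments": {"moves": [[[0,-0.0065,0.008,0,0],[0,-0.0065,0.004,0,0],[0,-0.0065,-0.002,0,0],[0,-0.0065,-0.0045,0,0],[0,-0.0065,-0.0045,0,0]]]}}

```text
clock: 18.9
eef_pos: [0.5457, -0.0735, 0.0622]
tool_rot: [1.0, 0.014, -0.0, -0.001]
ft_force: [-0.4, 3.0, 0.3]
grip_width: 0.0219
grasp_force: 59.1
```

{"name": "move_arm", "arguments": {"moves": [[[0,0,0,0,65],[0,0,0,0,65],[0,0,0,0,65],[0,0.0065,-0.004,0,65],[0,0.0065,-0.0065,0,65]]]}}

```text
clock: 19.52
eef_pos: [0.5457, -0.0674, 0.0556]
tool_rot: [1.0, 0.014, -0.0, -0.0]
ft_force: [-0.7, -0.8, 0.3]
grip_width: 0.0555
grasp_force: 0.0
```

```bash
python3 -c "
from meas import *
ang();c=run();save(c,'w9.png')" 
```

```text
edges [-49.  -49.5 -49.5 -49.  -49.5 -49.5 -49.5 -49.5] theta -1.2999999999999972 19.525 [ 0.5457 -0.0674  0.0556] [-0.7 -0.8  0.3] 0.05549519109985666
s 0.064 row 43 exp [277.1 358.3] dark 279 356 y -0.06526211686305564 vseat y -0.065336
s 0.0 row 247 exp [283.  352.3] dark 283 352 y -0.06693790654212033 vseat y -0.067
0.03 162 280.4 354.9 [119, 121, 122, 121, 120, 116, 97, 62, 30, 18, 19, 18, 20, 65, 140, 199, 226, 232, 233, 232, 232, 232, 232, 232, 232, 232, 232, 232, 232, 232, 232, 232, 232, 232, 232, 232, 232, 233, 232, 232, 232, 232, 232, 232, 232, 232, 233, 233, 232, 232, 232, 232, 232, 232, 232, 232, 232, 232, 232, 232, 232, 232, 232, 232, 232, 232, 233, 232, 232, 232, 232, 225, 195, 130, 52, 21, 17, 21, 13, 20, 49, 84, 103, 109, 110, 111, 113, 112]
0.038 135 279.7 355.7 [119, 121, 122, 121, 120, 115, 99, 67, 35, 14, 18, 15, 17, 48, 128, 193, 225, 232, 232, 232, 232, 232, 232, 232, 232, 232, 232, 232, 232, 232, 232, 232, 232, 232, 232, 232, 232, 232, 232, 232, 232, 232, 232, 232, 232, 232, 232, 232, 232, 232, 232, 232, 232, 232, 232, 232, 232, 232, 232, 232, 232, 232, 232, 232, 232, 232, 232, 232, 232, 232, 232, 232, 227, 205, 155, 86, 31, 16, 18, 15, 17, 25, 54, 87, 105, 109, 111, 111, 112, 112]
0.046 106 278.9 356.5 [107, 108, 110, 109, 109, 103, 92, 61, 32, 15, 20, 14, 18, 42, 105, 173, 212, 228, 231, 231, 231, 231, 231, 231, 231, 231, 231, 231, 231, 232, 231, 232, 231, 231, 231, 231, 231, 232, 231, 231, 231, 231, 231, 231, 231, 231, 231, 232, 231, 231, 231, 231, 232, 232, 231, 232, 231, 231, 231, 231, 231, 231, 231, 231, 232, 231, 231, 231, 231, 231, 231, 232, 232, 231, 223, 190, 125, 49, 19, 18, 19, 17, 17, 34, 63, 92, 106, 110, 110, 111, 110, 111]
19.575 [ 0.54555065 -0.06752364  0.05529951] [ 0.89658223 -0.31083861 -0.13431138] 0.05535146215122623
```

The flat now faces up within about 1°, and the shaft is seated with the clamp still open. Next is the clamp: rise, shut the fingers and go over to the handle.

{"name": "move_arm", "arguments": {"moves": [[[0,0,0,0,65],[0,0,0.02,0,65],[0,0,0.07,0,65],[0,0,0.12,0,65],[0,0,0.165,0,30]]]}}

```text
clock: 20.25
eef_pos: [0.5461, -0.068, 0.2231]
tool_rot: [1.0, 0.013, 0.001, 0.0]
ft_force: [1.0, 0.1, 0.8]
grip_width: 0.0384
grasp_force: 0.0
```

{"name": "move_arm", "arguments": {"moves": [[[0,0,0,0,0],[0.03,0.04,0,0,0],[0.06,0.08,0,0,0],[0.07,0.1,0,0,0],[0.07,0.1,0,0,0]]]}}

```text
clock: 20.88
eef_pos: [0.6159, 0.0255, 0.2194]
tool_rot: [1.0, 0.02, -0.001, -0.003]
ft_force: [-0.2, -0.2, -0.3]
grip_width: -0.0002
grasp_force: 0.0
```

```bash
python3 - <<'E'
from h import *
c=cam("scene");im=c["color"]
o=monitor.get_obs();print(o["clock"],o["eef_pos"],o["grip_width"])
w=cam("wrist")["color"]
a=cv2.resize(im[200:400,170:370],(600,600),interpolation=cv2.INTER_CUBIC)
cv2.imwrite("pics/s2.png",a[:,:,::-1])
E
```

```text
20.925 [0.61549202 0.02461957 0.21985831] 1.3526664054986969e-05
```

View pics/s2.png

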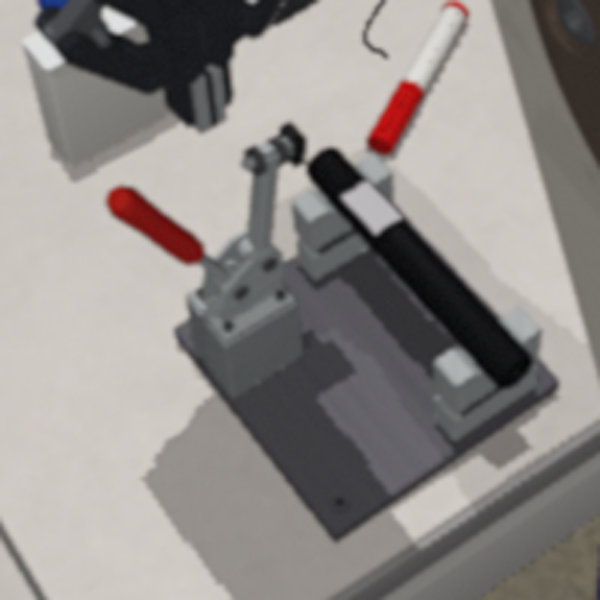

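The crop shows the bright flat facing up at ~(370,205), the clamp arm upright at (265,190), the red handle at (155,225) and the fingertips near (205,110), above and between the two. The TCP lags a little, so I'll let it settle and then lower it.

{"name": "move_arm", "arguments": {"moves": [[[0,0,0,0,0],[0,0,-0.02,0,0],[0,0.002,-0.037,0,0],[0,0.002,-0.037,0,0]]]}}

```text
clock: 21.48
eef_pos: [0.6148, 0.0252, 0.1828]
tool_rot: [1.0, 0.019, -0.002, -0.003]
ft_force: [-0.2, -0.3, 0.1]
grip_width: -0.0001
grasp_force: 0.0
```

```bash
python3 - <<'E'
from h import *
o=monitor.get_obs()
for k in("joint_pos","joint_vel","tau","eef_pos","tool_rot"): print(k,np.round(o[k],4))
r=rot(o["tool_rot"]);print(np.degrees(np.arctan2(r[1,1],r[0,1])))
c=cam("scene");im=c["color"];cv2.imwrite("pics/s3.png",im[:,:,::-1])
E
```

```text
joint_pos [0.0379 0.4962 0.2523 1.3302 0.0063 3.1405]
joint_vel [ 0.0031 -0.0155  0.0441  0.0184 -0.0006 -0.0012]
tau [ 9.06000e-02 -4.87194e+01  2.49269e+01 -2.22000e-01  3.10000e-02
 -5.00000e-04]
eef_pos [0.6148 0.0252 0.1828]
tool_rot [ 0.9998  0.0195 -0.0017 -0.0031]
-87.7704602485179
```

View pics/s3.png

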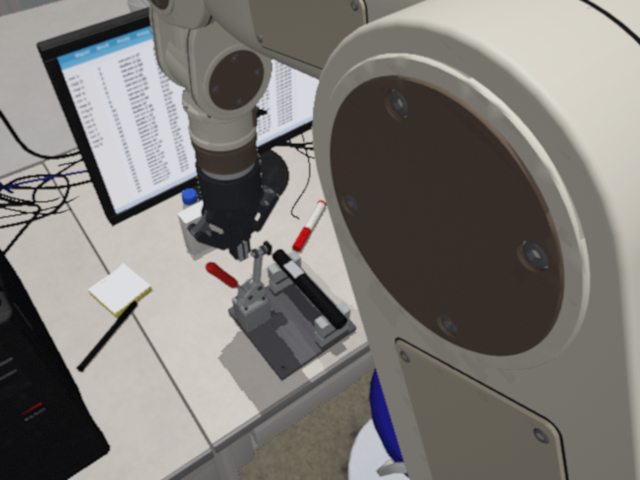

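This is not contact. The last joint is at its limit (3.14), so the yaw has to turn a little to the left. I'll turn by +20° and carry on.

{"name": "move_arm", "arguments": {"moves": [[[0,0,0,10,0],[0,0,0,20,0],[0,0,0,20,0]]]}}

```text
clock: 21.9
eef_pos: [0.6168, 0.0258, 0.1853]
tool_rot: [0.981, 0.192, 0.0, -0.003]
ft_force: [-0.0, 0.7, 0.2]
grip_width: -0.0003
grasp_force: 0.0
```

{"name": "move_arm", "arguments": {"moves": [[[0,0.01,-0.001,0,0],[0,0.019,-0.002,0,0],[0,0.027,-0.006,0,0],[0,0.035,-0.012,0,0],[0,0.0435,-0.019,0,0]]]}}

```text
clock: 22.52
eef_pos: [0.6169, 0.0703, 0.1653]
tool_rot: [0.981, 0.193, 0.0, -0.003]
ft_force: [0.0, -0.9, 4.8]
grip_width: -0.0001
grasp_force: 2.1
```

```bash
cat > hd.py <<'E'
from h import *
o=monitor.get_obs();c=cam("top");im=c["color"];h=cv2.cvtColor(im,cv2.COLOR_RGB2HSV)
m=((h[...,0]<8)|(h[...,0]>172))&(h[...,1]>150)&(h[...,2]>80);m[:,:150]=0;m[:,262:]=0;m[:205]=0;m[280:]=0
p=np.argwhere(m);print("red top",p.min(0) if len(p) else 0,p.max(0) if len(p) else 0,len(p))
c=cam("scene");im=c["color"];h=cv2.cvtColor(im,cv2.COLOR_RGB2HSV)
m=((h[...,0]<8)|(h[...,0]>172))&(h[...,1]>150)&(h[...,2]>80);m[:,:150]=0;m[:,262:]=0;m[:240]=0;m[400:]=0
p=np.argwhere(m);print("red scene",p.min(0) if len(p) else 0,p.max(0) if len(p) else 0,len(p))
if len(p):
    t=p[p[:,1].argmin()]
    # tip: intersect ray with handle plane x=.616
    d=ray(c,t[1],t[0]);P=c["P"]+d*(.616-c["P"][0])/d[0];print("tip",P,"ang",np.arctan2(P[2]-.088,P[1]-.022),np.hypot(P[2]-.088,P[1]-.022))
print(o["clock"],o["eef_pos"].round(4),o["ft_force"].round(1),o["joint_pos"].round(2))
cv2.imwrite("pics/hd.png",im[:,:,::-1])
E
python3 hd.py
```

```text
red top [238 214] [242 225] 28
red scene [279 191] [292 231] 318
tip [0.616      0.10122496 0.18325425] ang 0.8770103353881152 0.12389498156473722
22.525 [0.6169 0.0703 0.1653] [ 0.  -0.9  4.8] [0.11 0.51 0.23 1.29 0.01 2.86]
```

{"name": "move_arm", "arguments": {"moves": [[[0,0.008,-0.008,0,0],[0,0.014,-0.017,0,0],[0,0.019,-0.026,0,0],[0,0.023,-0.036,0,0],[0,0.026,-0.045,0,0]]]}}

```text
clock: 23.25
eef_pos: [0.6164, 0.0969, 0.1197]
tool_rot: [0.981, 0.194, -0.0, -0.004]
ft_force: [0.3, 0.2, 4.8]
grip_width: -0.0001
grasp_force: 2.2
```

{"name": "move_arm", "arguments": {"moves": [[[0,0.002,-0.007,0,0],[0,0.003,-0.014,0,0],[0,0.004,-0.019,0,0],[0,0.004,-0.023,0,0],[0,0.004,-0.023,0,0]]]}}

```text
clock: 23.88
eef_pos: [0.616, 0.0995, 0.0965]
tool_rot: [0.981, 0.193, -0.001, -0.003]
ft_force: [-0.0, 1.8, 2.8]
grip_width: 0.0001
grasp_force: 1.3
```

```bash
python3 hd.py
```

```text
red top [240 208] [245 219] 47
red scene [304 177] [335 224] 339
tip [0.616      0.13813075 0.09905207] ang 0.09488342187891302 0.1166554697742796
23.875 [0.616  0.0995 0.0965] [-0.   1.8  2.8] [0.16 0.57 0.14 1.15 0.01 2.91]
```

Almost down, so press further in small steps.

{"name": "move_arm", "arguments": {"moves": [[[0,0,-0.002,0,0],[0,0,-0.003,0,0],[0,0,-0.004,0,0],[0,0,-0.004,0,0]]]}}

```text
clock: 24.48
eef_pos: [0.6161, 0.0994, 0.0956]
tool_rot: [0.981, 0.193, -0.0, -0.003]
ft_force: [-5.4, 0.6, 15.7]
grip_width: 0.0003
grasp_force: 7.6
```

```bash
python3 hd.py
```

```text
red top [240 208] [245 219] 44
red scene [304 177] [335 224] 332
tip [0.616      0.13857548 0.09676207] ang 0.07502114963940328 0.11690430225230741
24.475 [0.6161 0.0994 0.0956] [-5.4  0.6 15.7] [0.16 0.57 0.14 1.14 0.01 2.91]
```

{"name": "move_arm", "arguments": {"moves": [[[0,0,-0.001,0,0],[0,0,-0.0015,0,0],[0,0,-0.0015,0,0]]]}}

```text
clock: 24.95
eef_pos: [0.6162, 0.0993, 0.0954]
tool_rot: [0.981, 0.193, 0.0, -0.003]
ft_force: [-7.2, -0.3, 20.7]
grip_width: -0.0001
grasp_force: 10.4
```

```bash
python3 hd.py
```

```text
red top [240 208] [245 219] 46
red scene [304 177] [335 224] 335
tip [0.616      0.13857548 0.09676207] ang 0.07502114963940328 0.11690430225230741
24.95 [0.6162 0.0993 0.0954] [-7.2 -0.3 20.7] [0.16 0.57 0.14 1.14 0.01 2.91]
```

At the stop: the force rises and nothing moves. Retreat straight up and check.

{"name": "move_arm", "arguments": {"moves": [[[0,0,0.02,0,0],[0,0,0.06,0,0],[0,0.01,0.11,0,0],[-0.05,0.01,0.14,0,0],[-0.1,0.01,0.14,0,0]]]}}

```text
clock: 25.68
eef_pos: [0.5167, 0.1092, 0.2333]
tool_rot: [0.981, 0.193, 0.001, -0.002]
ft_force: [0.1, -0.3, 0.1]
grip_width: -0.0005
grasp_force: 0.0
```

{"name": "move_arm", "arguments": {"moves": [[[-0.05,-0.05,0,0,0],[-0.1,-0.1,0,0,0],[-0.12,-0.15,0,0,0],[-0.12,-0.2,0,0,0],[-0.12,-0.2,0,0,0]]]}}

```text
clock: 26.3
eef_pos: [0.3947, -0.094, 0.231]
tool_rot: [0.982, 0.189, -0.002, -0.002]
ft_force: [-0.4, 0.6, -0.1]
grip_width: 0.0
grasp_force: 0.0
```

```bash
python3 hd.py; python3 - <<'E'
from h import *
c=cam("top");t=c["color"][205:305,190:320];s=cam("scene");u=s["color"][210:390,170:370]
a=cv2.resize(t,(520,400),interpolation=cv2.INTER_CUBIC);save(s,"s_end.png")
cv2.imwrite("pics/t_end.png",a[:,:,::-1])
E
```

```text
red top [240 184] [245 219] 206
red scene [304 177] [335 224] 439
tip [0.616      0.13813075 0.09905207] ang 0.09488342187891302 0.1166554697742796
26.3 [ 0.3947 -0.094   0.231 ] [-0.4  0.6 -0.1] [-0.24  0.06 -0.21  1.3   0.    2.52]
```

View pics/t_end.png

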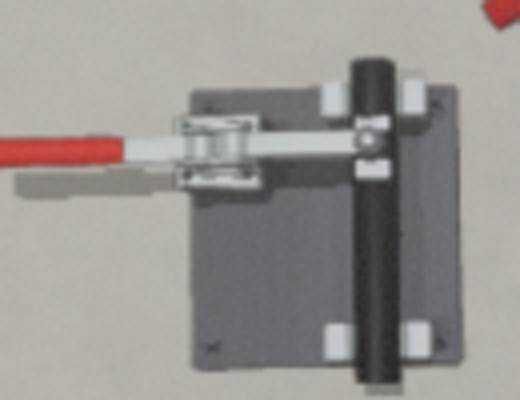

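The top view shows the arm closed, with the pad on the bright flat between (372,122) and (372,168) and the shaft centred in both blocks. Next I'll check the handle's slope and the roll more finely.

```bash
python3 - <<'E'
from h import *
c=cam("scene");im=c["color"];h=cv2.cvtColor(im,cv2.COLOR_RGB2HSV)
m=((h[...,0]<8)|(h[...,0]>172))&(h[...,1]>130)&(h[...,2]>60);m[:,:150]=0;m[:,262:]=0;m[:270]=0;m[400:]=0
p=np.argwhere(m)[:,::-1].astype(np.float32)
vx,vy,x0,y0=cv2.fitLine(p,cv2.DIST_L2,0,.01,.01).ravel()
t=((p-[x0,y0])@np.array([vx,vy]));
W=[]
for s in(t.min()+6,t.max()-6):
    d=ray(c,x0+s*vx,y0+s*vy);P=c["P"]+d*(.616-.0*s-c["P"][0])/d[0];W.append(P)
W=np.array(W);print(W,np.arctan2(W[0,2]-W[1,2],W[0,1]-W[1,1]))
# predicted axis pixel for alpha, same ends
for al in(0,.03,.06,.1,.15):
    q=[proj(c,[.6177-.026*r*np.cos(al),.022+r*np.cos(al),.088+r*np.sin(al)]) for r in(.06,.11)]
    print(al,np.round(q,1),[round(float(y0+(u-x0)*vy/vx),1) for u,_ in q])
E
```

```text
[[0.616      0.13116689 0.09023386]
 [0.616      0.07278887 0.09322817]] -0.0512467323780808
0 [[212.8 313.8]
 [182.6 331.5]] [311.9, 329.7]
0.03 [[212.7 313.1]
 [182.2 330.2]] [312.0, 329.9]
0.06 [[212.6 312.4]
 [181.9 329. ]] [312.0, 330.1]
0.1 [[212.5 311.5]
 [181.6 327.2]] [312.1, 330.3]
0.15 [[212.4 310.2]
 [181.4 325. ]] [312.1, 330.4]
```

The handle's slope matches 0 rad, the pad is on the flat and the robot is clear of everything. Handing in.

```bash
python3 -c "
from workcell import job
print(job.job_done())"
```

```text
the job is handed in; nothing more can be done
None
```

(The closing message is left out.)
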